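# Lift the lid of a sample well with its lever

## Robot

A 7-joint arm with a two-finger parallel gripper is mounted at the origin on a cart in front of the work surface, level with it; the furniture and walls round the work are solid. World frame = base frame: x ahead of the robot, y to its left, z up, the work surface at z = 0. Lengths are in m, angles in rad, forces in N, time in s.
With the tool pointing down it reaches from about 0.425 to 0.95 m from the base axis. Payload 4.7 kg.
Tool frame: the origin (TCP) lies on the centre line of the jaws, within the pads' length; the fingertips stand robot.nose_length ahead of it and the grasp point (between the pads) lies 8 mm behind it (robot.nose_length is the distance from the TCP to the fingertips, in m); z points along the fingers, y is the line along which they close (so a half turn about z gives the same grasp; the last joint's range is limited). The gripper opens to 85 mm and grips with 20 to 120 N. Pads are 22 mm wide; open, the fingers measure 114 mm over their backs; the gripper's body (76 mm by 85 mm) begins 54 mm behind the grasp point. The pads swing forward as they close: fully open they stand 13 mm farther back than shut.
Start: joints at [1.258, 0.469, -0.049, 1.532, 0.024, 1.141, -0.082], TCP at [0.189, -0.648, 0.242] pointing down, gripper open.
Joint ranges: [-2.59, 2.59], [-0.33, 1.99], [-1.39, 1.29], [0.1, 2.45], [-1.04, 4.18], [0.21, 1.99], [-2.66, 2.66]. Speed limits (rad/s): [2.57, 2.57, 3.14, 3.14, 3.14, 3.14, 3.14].

## Interface

Orientations are given as [roll, pitch, yaw] about the fixed x, y, z axes, in that order (R = Rz(yaw) Ry(pitch) Rx(roll)).
In Python, from plant import robot gives the robot as it stands. Calls block until the motion is done:
- robot.goto(position, orientation): joint-space move of the TCP to a pose.
- robot.move_straight(position, vel=0.15, attitude=None, contact_N=None): straight line of the TCP; attitude=None keeps the orientation; vel is the mean speed in m/s. With contact_N (N) it stops when the force on the tool has changed by that much, and returns True; else False.
- robot.move_joints(angles): joint-space move.
- robot.grip(opening, strength=None): opening from 0.0 (shut) to 1.0 (fully open); strength is the grip in N (None keeps the last); returns when the fingers have stopped.
- robot.sleep(seconds).
- robot.inverse_kinematics(position, orientation): joint angles nearest the present ones, or None.
- robot.sense(): the state.
- robot.grab_frame(name): name is "scene" or "top" or "wrist"; returns a dict with "image" (480x640x3 uint8, red, green, blue), "range_z" (480x640 float32, m along the optical axis (not along the pixel's ray), 0 where there is no reading), "fx", "fy", "cx", "cy" (pixels), "dist_coeffs" ([k1, k2, p1, p2, k3] as OpenCV has them; the pictures are not rectified), "R" (3x3) and "t" (3): a world point X has camera coordinates R X + t. Camera axes: x right, y down, z forward; pixel columns grow to the right and rows downward; lengths in m; the calibration is good to about 2 mm. A picture is of the moment at which its call begins.
A pose or a line that the arm cannot do raises robot.IKError and nothing moves.
- robot.close_job(): hands the job in; it is judged then, once.
The state is a dict: "t": time; "joint_pos": joint angles; "joint_velocities": joint speeds; "effort": joint torques, N m; "tcp_pos": TCP position; "tcp_rot": TCP orientation; "wrist_force": force on the tool from outside, world axes, zero at the start; "torque": the same for the moment, N m; "opening": opening from 0.0 (shut) to 1.0 (fully open); "gripper_force": force on a finger pad.
Only numpy, scipy, OpenCV 4.12 (cv2) and the standard library are available. Lean on these libraries where they do the work, as an engineer would, in place of code of your own. Each camera call takes 0.05 s, during which the arm holds its last target. There are 200 camera calls.

## Task

Push the red safety slide outward by its peg, fully home against its end stop, so that its prop no longer stands under the lever. Then press the yellow pad at the lever's long end down until the lever lies on its rubber stop and the heavy steel lid is up, and finish while still holding it down there with the fingertips. Nothing is grasped or lifted: keep the lever seated on its fulcrum, and leave the blue-capped jar, the beaker and the stopper where they stand.

Things in the scene. Friction and masses are not known exactly. Their poses are not given: they have to be found in the camera images.
- stand: Fixed aluminium base 390 x 120 x 8 mm, flat on the worktop, yaw 1.25 to 1.85. Origin: on the worktop below the lever's pin. x runs along the lever from its long end (-x) to the white well (x 88 to 208 mm, rim 73 high); -y is the outer side, away from the robot; z up. Two fulcrum cheeks (44 long, y +-16 to +-24, 101 high) have open notches. The slide's guide reaches out to y -165 at x -75.
- lever: Loose dark steel bar 262 x 24 x 10 mm, 0.35 kg, resting by its 10 mm cross pin in the open notches. Origin at the pin's centre; at rest its axes are parallel to the stand's. It rests tilted 0.28 rad, long end up, the short end's brass nose (75 mm from the pin) under the lid's lip. Pressed, it turns 0.56 rad about the pin. While the prop is under it, it stops after 3 mm.
- press_pad (a point): Top centre of the round yellow pad (42 mm across) on the lever's long end, 175 mm along the bar from the pin and 11 mm above the bar's mid-line. At rest at stand x -165, y 0, 145 mm above the worktop; with the lever on its stop at x -171, 48 mm high (its arc bulges to x -175 between). Pressing it down against the lid takes about 2 to 5 N.
- rubber_stop (a point): Centre of the black rubber top of the fixed stop post under the lever's long arm, 24 mm across, 40 mm above the worktop, at stand x -140, y 0 mm. The pressed lever comes to lie on it, tilted 0.28 rad with its long end down.
- lever_pin (a point): Centre of the lever's pin, between the cheeks, 86 mm above the worktop while seated; it must stay in the notches.
- lid (a joint): Hinge of the steel lid (152 x 124 x 14 mm, about 2.4 kg, hinged at the well's far edge, its lip 28 mm beyond the well over the lever's nose). 0 rad shut, grows as it rises; about 0.30 rad with the lever on its stop. It falls shut if the lever is let go.
- safety_slide (a joint): Travel (m) of the red safety slide: 0 to 0.006 at the start, its prop (14 x 24 mm, top 100 mm high) under the lever at stand x -75 mm; 0.042 = fully out at its end stop. It moves along stand -y (outward) against about 2 N of friction and stays where it is left.
- slide_peg (a point): Top centre of the slide's upright red peg, 16 mm across, top 63 mm above the worktop, on the slide's foot (top 18 mm high). At slide value 0 it is at stand x -75, y -100 mm; it moves toward stand -y. Between the peg and the prop are 80 mm free, where closed fingers can go down and push the peg outward.
- blue_jar: Sample jar with blue cap, 48 x 48 x 72 mm, loose, origin at the centre of its underside; a bystander, on the outer side of the stand.
- beaker: Clear beaker 53 x 53 x 71 mm, loose, origin at the centre of its underside; a bystander, on the robot's side of the stand.
- stopper: Red-brown rubber stopper 23 x 23 x 28 mm, loose, origin at the centre of its underside; a bystander, on the robot's side of the lever's long arm.

How it is judged:
By the outcome, as a careful person would: the job done as asked, in the order asked, and still so for the second after the job is handed in, while the arm keeps its last pose, push and grip.
It also fails if it takes over 48 s, if anything falls off the work surface, if the arm or the gripper's body presses on something with over 40 N, if the wrist force passes 120 N, or if a joint passes its speed limit or range.

## Working session

There is one attempt and no reset: what is moved stays moved. The work goes in short steps, each a Python script; the robot and the scene stay as the last script left them, time stands still between calls to the robot, and variables do not carry over. Pictures are saved under pics/ and viewed, at most 10 in all, crops included, and the job is handed in when it is done.

```bash
ls; mkdir -p pics; cat > h.py <<'E'
import numpy as np, cv2
from plant import robot
def snap(n,f):
    d=robot.grab_frame(n); cv2.imwrite(f"pics/{f}.png",d["image"][:,:,::-1]); np.save(f"pics/{f}.npy",d,allow_pickle=True); return d
def load(f): return np.load(f"pics/{f}.npy",allow_pickle=True).item()
def ray(d,px):
    K=np.array([[d["fx"],0,d["cx"]],[0,d["fy"],d["cy"]],[0,0,1]])
    p=cv2.undistortPoints(np.array(px,float).reshape(-1,1,2),K,np.array(d["dist_coeffs"],float)).reshape(-1,2)
    R=np.array(d["R"]);t=np.array(d["t"])
    return -R.T@t, np.c_[p,np.ones(len(p))]@R
def onz(d,px,z):
    c,r=ray(d,px); return c+r*((z-c[2])/r[:,2])[:,None]
def cloud(d):
    v,u=np.nonzero(d["range_z"]>0); c,r=ray(d,np.c_[u,v]); return u,v,c+r*d["range_z"][v,u][:,None]
E
python3 - <<'E'
from h import *
print(robot.nose_length, robot.sense())
for n in("scene","top"):
    d=snap(n,n+"0"); print(n, -np.array(d["R"]).T@d["t"])
a=cv2.imread("pics/scene0.png");b=cv2.imread("pics/top0.png")
E
```

```text
pics
0.011 {'t': 0.0, 'joint_pos': array([ 1.25808116,  0.46943734, -0.04858889,  1.53366128,  0.02409987,
        1.14098628, -0.08229393]), 'joint_velocities': array([-1.23453413e-04, -6.73299570e-05, -5.49531899e-04,  9.70483318e-04,
        1.84628854e-03,  9.99550504e-04,  6.16697893e-04]), 'effort': array([-2.56609701e-04, -5.10305750e+01, -4.66359104e-02, -2.37714976e+01,
        1.07643832e-02,  7.66662910e-03, -4.23597635e-05]), 'tcp_pos': array([ 0.18886993, -0.64747134,  0.24127796]), 'tcp_rot': array([-3.13968733e+00,  7.11930107e-05,  2.83846763e-01]), 'wrist_force': array([ 0.11781762,  0.1142918 , -0.31487204]), 'torque': array([ 0.03494928, -0.05549734,  0.01390162]), 'gripper_force': 0.0, 'opening': 0.9994028195497832}
scene [-0.42745914  0.51143269  0.66545856]
top [0.42132741 0.02016642 1.143646  ]
```

View pics/top0.png

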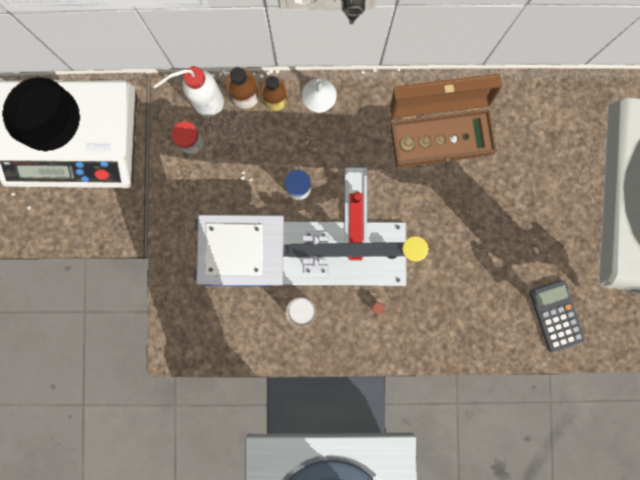

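View pics/scene0.png

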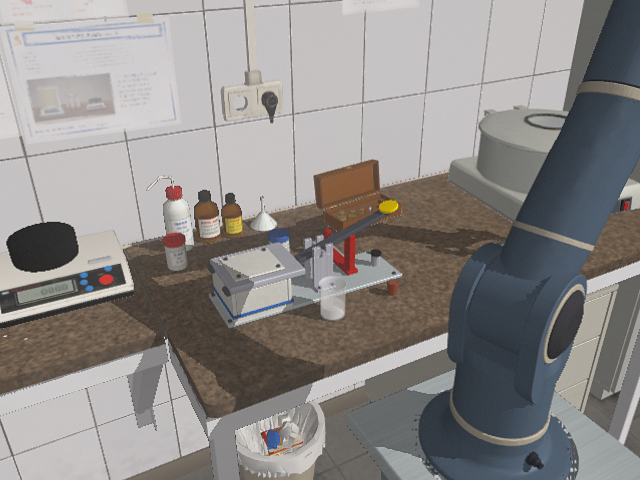

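```bash
python3 - <<'E'
from h import *
for f in("top0","scene0"):
    d=load(f); hsv=cv2.cvtColor(d["image"],cv2.COLOR_RGB2HSV)
    for nm,lo,hi,z in(("yellow",(20,120,90),(35,255,255),.145),("red",(0,150,80),(8,255,255),.063),("red2",(170,150,80),(180,255,255),.063),("blue",(100,120,60),(125,255,255),.072)):
        n,_,s,c=cv2.connectedComponentsWithStats(cv2.inRange(hsv,lo,hi))
        for i in range(1,n):
            if s[i,4]>25: print(f,nm,s[i],c[i].round(1),onz(d,[c[i]],z)[0].round(4))
E
```

```text
top0 yellow [265  99  19  11  93] [275.9 105.2] [0.7365 0.0864 0.145 ]
top0 yellow [402 236  27  26 510] [415.1 248.4] [ 0.4901 -0.1446  0.145 ]
top0 red [184  67  21  21 245] [194.3  77.6] [0.8172 0.2434 0.063 ]
top0 red [172 122  25  25 495] [184.3 133.7] [0.711  0.2607 0.063 ]
top0 red [ 95 170  14  10 109] [101.4 174.1] [0.6377 0.4134 0.063 ]
top0 red [350 193  12  50 590] [355.5 217.7] [ 0.5523 -0.0517  0.063 ]
top0 blue [ 75 162   9   6  40] [ 79.  164.5] [0.6542 0.4523 0.072 ]
top0 blue [100 162   8   5  30] [103.6 164. ] [0.6545 0.4065 0.072 ]
top0 blue [ 76 169   8   6  38] [ 79.2 171.5] [0.6412 0.4515 0.072 ]
top0 blue [286 171  23  24 432] [297.1 182.3] [0.6166 0.0532 0.072 ]
top0 blue [ 81 176   8   5  31] [ 84.6 178.2] [0.6288 0.4411 0.072 ]
scene0 yellow [379 199  19  15 220] [388.1 206.2] [ 0.4828 -0.1358  0.145 ]
scene0 yellow [225 215  18  19 249] [233.7 225.1] [0.5588 0.1763 0.145 ]
scene0 red [167 186  15  13  64] [176.1 190.9] [0.9689 0.183  0.063 ]
scene0 red [623 202   6   8  30] [625.4 205.7] [ 0.3529 -0.7287  0.063 ]
scene0 red [324 229   7   9  44] [327.1 232
[... 249 characters left out ...]
 red [ 99 275  14  10 107] [105.8 279.2] [0.6173 0.4235 0.063 ]
scene0 red [393 284   5  11  26] [395.2 288.7] [ 0.3194 -0.0456  0.063 ]
scene0 red [262 431   5  14  29] [264.3 436.4] [0.107 0.313 0.063]
scene0 blue [276 236  13   7  49] [282.3 239. ] [0.5841 0.0623 0.072 ]
scene0 blue [104 266   8   5  31] [107.7 268.1] [0.6423 0.4135 0.072 ]
scene0 blue [ 80 272   8   6  35] [ 83.5 274.7] [0.6398 0.4595 0.072 ]
scene0 blue [ 80 280   8   5  35] [ 83.4 282. ] [0.6124 0.4639 0.072 ]
scene0 blue [ 85 285   9   7  38] [ 89.1 288.1] [0.5851 0.458  0.072 ]
scene0 blue [212 286  82  33 173] [252.7 307.1] [0.3804 0.2152 0.072 ]
scene0 blue [267 429  13  21 203] [272.6 439.1] [0.0896 0.3081 0.072 ]
```

The top view shows the stand with the lever running along world y: pad at (415,248), red slide from (356,197) at the peg to (356,258), jar (297,182), beaker (300,311), stopper (377,308). Next I fit the plate edges and the peg.

```bash
python3 - <<'E'
from h import *
d=load("top0"); hsv=cv2.cvtColor(d["image"],cv2.COLOR_RGB2HSV).astype(int)
m=(hsv[:,:,1]<50)&(hsv[:,:,2]>110)
near=[];far=[];right=[]
for c in list(range(320,345))+list(range(370,400)):
    r=np.nonzero(m[265:300,c])[0]
    if len(r): near.append((c,265+r.max()+.5))
    r=np.nonzero(m[210:236,c])[0]
    if len(r): far.append((c,210+r.min()-.5))
for r in list(range(228,234))+list(range(262,282)):
    c=np.nonzero(m[r,390:420])[0]
    if len(c): right.append((390+c.max()+.5,r))
for nm,p,ax in(("near",near,1),("far",far,1),("right",right,0)):
    P=onz(d,p,.008); a=P[:,ax]; b=P[:,1-ax]
    k=np.ones(len(a),bool)
    for _ in range(4):
        f=np.polyfit(a[k],b[k],1); e=b-np.polyval(f,a); k=abs(e)<max(.002,1.5*np.median(abs(e)))
    print(nm,len(p),k.sum(),"slope",f[0].round(4),"at",a[k].mean().round(4),np.polyval(f,a[k].mean()).round(4),e[k].std().round(4))
# depth points of pad and peg
u,v,P=cloud(d)
def rep(n,k): print(n,k.sum(),P[k].mean(0).round(4) if k.any() else "",P[k].min(0).round(3),P[k].max(0).round(3))
H=hsv[v,u]
rep("pad",(abs(u-415)<12)&(abs(v-248)<12)&(H[:,0]>20)&(H[:,0]<35)&(H[:,1]>120))
red=(abs(u-356)<14)&(v>185)&(v<262)&(H[:,1]>150)&((H[:,0]<9)|(H[:,0]>170))
rep("peg",red&(P[:,2]>.05)&(P[:,2]<.075)&(v<215))
rep("foot",red&(P[:,2]>.01)&(P[:,2]<.03))
rep("prop",red&(P[:,2]>.08))
rep("jar",(abs(u-297)<10)&(abs(v-182)<10)&(P[:,2]>.06))
rep("beaker",(abs(u-300)<12)&(abs(v-311)<12)&(P[:,2]>.04))
rep("stop",(abs(u-377)<5)&(abs(v-308)<5)&(P[:,2]>.02))
im=cv2.imread("pics/top0.png")[150:330,240:440]
cv2.imwrite("pics/c.png",cv2.resize(im,None,fx=3,fy=3,interpolation=2))
E
```

```text
near 55 55 slope 0.0226 at -0.0632 0.4299 0.0005
far 55 47 slope 0.0197 at -0.0758 0.553 0.0007
right 26 26 slope -0.0204 at 0.4741 -0.1504 0.0
pad 466 [ 0.4907 -0.1451  0.1423] [ 0.472 -0.19  -0.004] [ 0.522 -0.126  0.156]
peg 57 [ 0.5916 -0.0544  0.0618] [ 0.585 -0.063  0.053] [ 0.598 -0.047  0.068]
foot 526 [ 0.5501 -0.0544  0.0185] [ 0.481 -0.066  0.012] [ 0.603 -0.043  0.029]Traceback (most recent call last):
  File "<stdin>", line 27, in <module>
  File "<stdin>", line 21, in rep
    return umr_minimum(a, axis, None, out, keepdims, initial, where)
ValueError: zero-size array to reduction operation minimum which has no identity
```

Plate edges are 123 mm apart (120 given), the slope gives yaw ≈ 1.55, and pad and peg both fit an origin near (0.4935, 0.020) to about 2.5 mm, with the slide near 0. Next I go above the gap and look with the wrist camera.

```bash
cat >> h.py <<'E'
YAW=np.pi/2-.021; O=np.array([.4935,.0205]); RPY=[np.pi,0,-.021]
def W(x,y,z): return np.r_[O+np.array([[np.cos(YAW),-np.sin(YAW)],[np.sin(YAW),np.cos(YAW)]])@[x,y],z]
def S(p):
    p=np.atleast_2d(p); q=(p[:,:2]-O)@np.array([[np.cos(YAW),-np.sin(YAW)],[np.sin(YAW),np.cos(YAW)]]); return np.c_[q,p[:,2]]
E
python3 - <<'E'
from h import *
robot.grip(0.0,30); robot.goto(W(-.075,-.058,.24),RPY)
s=robot.sense(); print(s["t"],s["tcp_pos"],s["tcp_rot"],s["wrist_force"],s["opening"])
d=snap("wrist","w1")
u,v,P=cloud(d); Q=S(P); H=cv2.cvtColor(d["image"],cv2.COLOR_RGB2HSV)[v,u].astype(int)
red=(H[:,1]>150)&((H[:,0]<9)|(H[:,0]>170))
for nm,k in(("peg",red&(abs(Q[:,2]-.063)<.006)&(Q[:,1]<-.08)),("prop",red&(Q[:,2]>.08)),("pad",(H[:,0]>20)&(H[:,0]<35)&(H[:,1]>120)&(Q[:,2]>.12))):
    print(nm,k.sum(), *(f(Q[k],0).round(4) for f in(np.median,np.min,np.max)) if k.sum() else ())
E
```

```text
3.325 [ 0.54994901 -0.05687964  0.23990181] [ 3.14121063e+00  9.54400075e-05 -2.28299747e-02] [-0.54992761 -0.38560702  0.5054634 ] -0.002288824990705779
peg 291 [-0.072  -0.1022  0.0628] [-0.0794 -0.1092  0.0574] [-0.0639 -0.0939  0.0649]
prop 14 [-0.0782 -0.0133  0.0904] [-0.0783 -0.0138  0.0806] [-0.075  -0.0125  0.1006]
pad 2863 [-0.1629 -0.0034  0.1453] [-0.1831 -0.0711  0.1325] [-0.106   0.0188  0.2828]
```

View pics/w1.png

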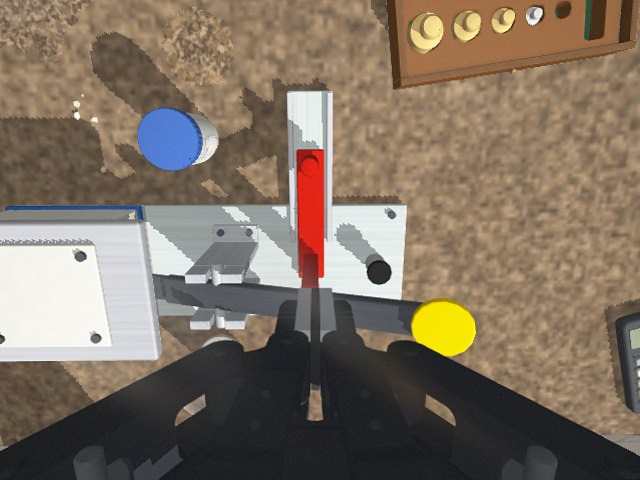

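The wrist view shows the peg at (310,165), the fingers over the free gap, and the pad at (443,327). Peg and pad both read about +2.5 mm in stand x and −2 mm in y, so I shift the origin, then descend and push.

```bash
cat >> h.py <<'E'
O=W(.0025,-.0018,0)[:2]
E
python3 - <<'E'
from h import *
print(robot.move_straight(W(-.075,-.058,.041),vel=.12,contact_N=12))
s=robot.sense(); print(s["t"],S(s["tcp_pos"]),s["wrist_force"])
hit=robot.move_straight(W(-.075,-.131,.041),vel=.04,contact_N=14)
s=robot.sense(); print(hit,s["t"],S(s["tcp_pos"]),s["wrist_force"])
snap("wrist","w2")
E
```

```text
False
5.1833 [[-0.07500294 -0.05850893  0.0416347 ]] [-1.15688324 -0.6315251  -0.18983066]
True 6.6667 [[-0.07478108 -0.1212035   0.04003348]] [ 0.31527989 -0.38457196 -0.05371702]
```

```bash
python3 - <<'E'
from h import *
hit=robot.move_straight(W(-.075,-.133,.041),vel=.03,contact_N=25)
s=robot.sense(); print(hit,s["t"],S(s["tcp_pos"]),s["wrist_force"])
robot.move_straight(W(-.075,-.09,.041),vel=.12)
robot.move_straight(W(-.075,-.09,.22),vel=.2)
d=snap("wrist","w3"); snap("top","top3")
for f in("w3","top3"):
    d=load(f);u,v,P=cloud(d); Q=S(P); H=cv2.cvtColor(d["image"],cv2.COLOR_RGB2HSV)[v,u].astype(int)
    red=(H[:,1]>150)&((H[:,0]<9)|(H[:,0]>170))&(abs(Q[:,0]+.075)<.03)&(Q[:,1]<0)&(Q[:,1]>-.2)
    for nm,k in(("peg",red&(abs(Q[:,2]-.063)<.006)&(Q[:,1]<-.1)),("prop",red&(Q[:,2]>.08)),("foot",red&(Q[:,2]<.025)),("pad",(H[:,0]>20)&(H[:,0]<35)&(H[:,1]>120)&(abs(Q[:,2]-.145)<.012)&(abs(Q[:,1])<.03))):
        print(f,nm,k.sum(), *(g(Q[k],0).round(4) for g in(np.median,np.min,np.max)) if k.sum() else ())
print(robot.sense()["t"])
E
```

```text
True 7.0833 [[-0.07484244 -0.1209236   0.03881077]] [-0.39107329  0.54378666  0.28799905]
w3 peg 352 [-0.0739 -0.1406  0.0627] [-0.0814 -0.1483  0.0572] [-0.0664 -0.1329  0.0656]
w3 prop 166 [-0.0773 -0.0515  0.0994] [-0.0811 -0.0531  0.0802] [-0.0693 -0.0474  0.1018]
w3 foot 3038 [-0.0753 -0.0946  0.0182] [-0.0877 -0.1516  0.0068] [-0.0622 -0.0268  0.025 ]
w3 pad 413 [-0.1673 -0.0156  0.1443] [-0.1837 -0.0204  0.1355] [-0.15    0.0214  0.1496]
top3 peg 0
top3 prop 128 [-0.0752 -0.0395  0.1002] [-0.0825 -0.0635  0.0839] [-0.047  -0.0211  0.5277]
top3 foot 364 [-0.0735 -0.0821  0.0186] [-0.0868 -0.1189  0.0122] [-0.0655 -0.0271  0.0239]
top3 pad 0
8.6333
```

View pics/w3.png

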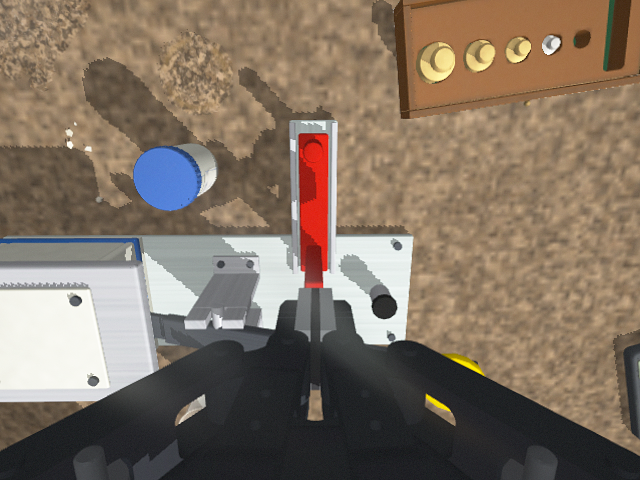

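The wrist view shows the slide with its peg at (313,152) near the guide's end. It has moved about 40 mm and twice resisted hard at the same place (14 N, then 25 N), so it is home; the prop at (314,275) is clear of the lever. Now the press.

```bash
python3 - <<'E'
from h import *
def rep(n,h=None):
    s=robot.sense(); print(n,h,round(s["t"],2),S(s["tcp_pos"])[0].round(4),s["wrist_force"].round(2))
robot.move_straight(W(-.169,0,.22),vel=.2); rep("above")
h=robot.move_straight(W(-.169,0,.166),vel=.08,contact_N=8); rep("touch",h)
if not h:
    h=robot.move_straight(W(-.170,0,.075),vel=.06,contact_N=20); rep("down",h)
    snap("scene","s4")
E
```

```text
above None 9.43 [-0.1681 -0.0007  0.2201] [ 0.25 -0.54 -0.53]
touch False 10.26 [-0.169  -0.0004  0.1663] [ 0.7  -0.85  0.07]
down False 11.93 [-0.1709 -0.0012  0.0757] [ 0.01 -1.73  6.3 ]
```

```bash
python3 -c "
import cv2; im=cv2.imread('pics/s4.png')[150:350,180:440]; cv2.imwrite('pics/s4c.png',cv2.resize(im,None,fx=3,fy=3))"
```

```text
(no output)
```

View pics/s4c.png

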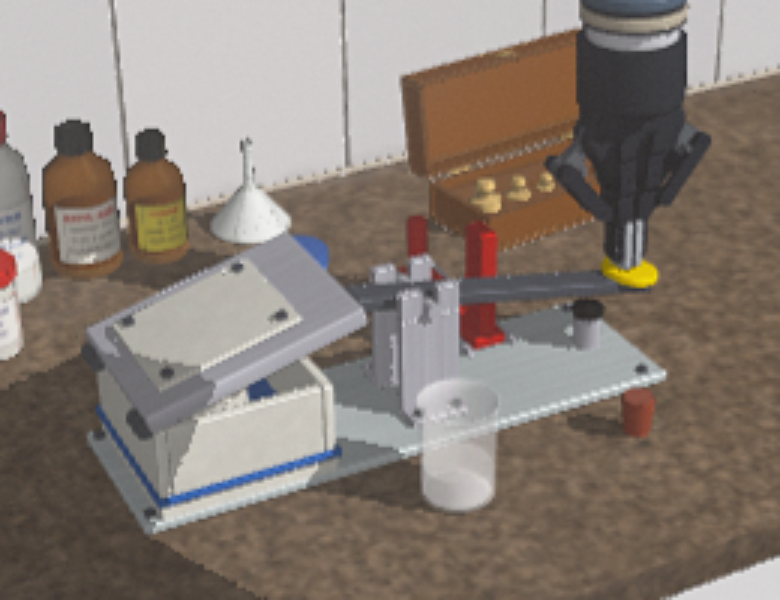

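The scene crop shows the lever tilting long end down with the fingers centred on the pad (630,272). The pin is in the notches and the lid is well up; the stop post (587,310) is not yet reached. I continue down to the stop.

```bash
python3 - <<'E'
from h import *
def rep(n,h=None):
    s=robot.sense(); print(n,h,round(s["t"],2),S(s["tcp_pos"])[0].round(4),s["wrist_force"].round(2)); return s
h=robot.move_straight(W(-.170,0,.052),vel=.02,contact_N=10); s=rep("stop",h)
z=s["tcp_pos"][2]
for i in range(6):
    z-=.001; robot.move_straight(W(-.170,0,z),vel=.02); robot.sleep(.3); s=rep(f"hold {z:.4f}")
    if s["wrist_force"][2]>15: break
snap("scene","s5")
im=cv2.imread('pics/s5.png')[150:350,180:440]; cv2.imwrite('pics/s5c.png',cv2.resize(im,None,fx=3,fy=3))
E
```

```text
stop True 12.68 [-0.1692 -0.0015  0.0642] [-2.87  0.37  9.23]
hold 0.0632 None 13.22 [-0.1693 -0.0014  0.0642] [-0.52  0.14  9.44]
hold 0.0622 None 13.78 [-0.1693 -0.0015  0.0639] [-2.49  1.79 14.6 ]
hold 0.0612 None 14.32 [-0.1692 -0.0016  0.0637] [-3.75  2.1  22.32]
```

View pics/s5c.png

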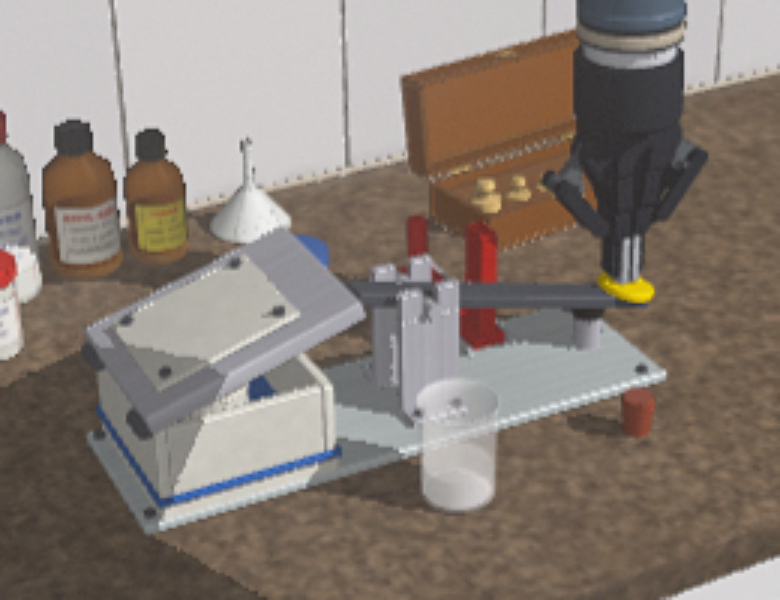

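The crop shows the lever lying on the black stop (587,312), the lid up, the pin seated, the prop clear, and the bystanders in place. I ease the push to about 15 N and hand in.

```bash
python3 - <<'E'
from h import *
robot.move_straight(W(-.170,0,.0618),vel=.02); robot.sleep(.5)
s=robot.sense(); print(s["t"],s["tcp_pos"],s["wrist_force"])
print(robot.close_job())
E
```

```text
15.125 [ 0.49334351 -0.14629693  0.06382481] [-3.11754579  1.63664645 16.11665278]
the job is handed in; nothing more can be done
None
```

The slide is pushed out hard against its end stop, and I handed the job in at 15.1 s with the fingertips holding the lever on its rubber stop at about 16 N and the lid up.

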